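# Hold the torch on the tin's lid

## Task

Draw the longer of the two torches up out of its storage stand and hold it up over the fish tin lying near the stand, leaning about halfway between upright and level, lens end down, so that it points at the middle of the tin's lid from about 10 cm away and the stamp there can be read in slanting light. Finish while still holding it there, clear of everything and still. Leave the tin, the short torch, the pot and the mug where they are.

Things in the scene. Friction and masses are not known exactly. Their poses are not given: they have to be found in the camera images.
- torch: longer hand torch (flashlight), aluminium, black grip rings, 0.09 to 0.18 kg, 150 mm long, same all round. Origin: centre of the lens face; z runs from lens to tail (light points along -z). Head 36 mm in diameter for 34 mm, then a round body 25 mm in diameter from 48 mm to the tail at 150 mm. Starts upright, lens down in one well of the stand, lens 10 mm above the surface
- lens (a point): centre of the torch's lens face, same axes as torch
- stand: grey block fixed to the worktop, 76 (x) x 170 (y) mm, 55 mm high, on a black foot 92 x 186 x 8 mm. Origin: centre of its underside, z up. Two round wells, 40 mm in diameter, 45 mm deep, open at the top, at y = +45 and -45 mm in its frame. Which torch is in which well varies; the stand is left or right of the tin
- short_torch: the shorter torch, same head and body diameter but only 100 mm long, lens down in the other well of the stand; to be left in it. Origin: centre of its lens face, z up
- fish_tin: closed oblong fish tin with a dark blue lid, 63 (x) x 105 (y) x 25 (z) mm, lying flat on the worktop beside the stand (a like one far off at the left is not meant), loose. Origin: centre of its underside, z up
- tin_top (a point): middle of the tin's lid, 25 mm above the surface: the point to aim at
- pot: closed round pot, white with a grey lid, 69 mm in diameter, 41 mm high, loose, a bystander in front of the sink (a like one far off at the left is not meant). Origin: centre of its underside
- mug: green mug with a handle, 82 x 112 x 89 mm, loose, a bystander farther back. Origin: centre of its underside

How it is judged:
By the outcome, as a careful person would: the job done as asked, in the order asked, and still so for the second after the job is handed in, while the arm keeps its last pose, push and grip.
It also fails if it takes over 32 s, if anything falls off the work surface, if the arm or the gripper's body presses on something with over 40 N, if the wrist force passes 120 N, or if a joint passes its speed limit or range.

## Robot

A 7-joint arm with a two-finger parallel gripper is mounted at the origin on a cart in front of the work surface, level with it; the furniture and walls round the work are solid. World frame = base frame: x ahead of the robot, y to its left, z up, the work surface at z = 0. Lengths are in m, angles in rad, forces in N, time in s.
With the tool pointing down it reaches from about 0.4 to 0.85 m from the base axis. Payload 10.4 kg.
Tool frame: the origin (TCP) lies midway between the tips of the shut fingers; the grasp point (between the pads) lies 19 mm behind it; z points along the fingers, y is the line along which they close (so a half turn about z gives the same grasp; the last joint's range is limited). The gripper opens to 87 mm and grips with 3 to 60 N. Pads are 19 mm wide; open, the fingers measure 117 mm over their backs; the gripper's body (75 mm by 190 mm) begins 51 mm behind the grasp point.
Start: joints at [1.222, 0.332, -0.065, 1.46, 0.022, 1.35, -0.088], TCP at [0.2, -0.592, 0.185] pointing down, gripper open.
Joint ranges: [-2.6, 2.6], [-0.5, 2.12], [-1.47, 1.34], [0.16, 2.42], [-1.27, 4.41], [0.06, 2.06], [-2.6, 2.6]. Speed limits (rad/s): [2.22, 2.22, 2.79, 2.79, 3.14, 3.14, 3.14].

## Interface

Orientations are given as a unit quaternion [x, y, z, w].
In Python, from bench import r gives the robot as it stands.
- The arm moves only by the tool move_arm, never from a script. Its argument "targets" is a list of rows, each a list of 3 entries, a list of its own where there are three numbers: the shift along the tool's x, y, z in cm, then the turn, a rotation vector about the tool's x, y, z in rad, then the opening in per cent of the stroke, from 0 (shut) to 100 (fully open). In form: [[[x, y, z], [wx, wy, wz], gripper], ...]. A call has 1 to 20 rows; each row shifts and turns the commanded pose from where the row before left it, along the tool's axes as they then stand; what a row does not reach is not made up. A row lasts 1/8 s, in which the tool goes at most 62.5 mm and 10.7 degrees, less where a joint would pass 70% of its speed; a pose out of reach is approached as far as the arm can. A call with a gripper value outside its range is refused whole. The fingers move at their own pace and stop on an object; "grip_force" is the grip in N (left out, the last holds). Time passes only in rows, so rows that do not move let the fingers close. It gives the time, the measured TCP pose, the force, the opening and the grip force at its end, in the units of the state.
- r.read_state(): the state, without advancing time (a new reading comes with each control period).
- r.camera(name): name is "scene" or "top" or "wrist"; returns a dict with "image" (384x512x3 uint8, blue, green, red), "vertical_fov" (degrees; the focal length in pixels is half the picture's height over the tangent of half this angle, whatever the lens; pixels are square), "cx", "cy" (the principal point, pixels), "cam_to_world" (4x4, takes a point from camera to world coordinates). Camera axes: x right, y down, z forward; pixel columns grow to the right and rows downward; lengths in m; the calibration is good to about 2 mm. A picture is of the moment at which its call begins. There is no depth.
- r.close_job(): hands the job in; it is judged then, once.
The state is a dict: "time": time; "joint_positions": joint angles; "joint_vel": joint speeds; "joint_torque": joint torques, N m; "ee_pos": TCP position; "eef_rot": TCP orientation; "ft_force": force on the tool from outside, world axes, zero at the start; "torque": the same for the moment, N m; "width": finger opening in m; "grip_force": force on a finger pad.
Only numpy, scipy, OpenCV 4.12 (cv2) and the standard library are available. Lean on these libraries where they do the work, as an engineer would, in place of code of your own. Each camera call takes 0.05 s, during which the arm holds its last target. There are 200 camera calls.

## Working session

There is one attempt and no reset: what is moved stays moved. The work goes in short steps, Python scripts to look and compute and a tool call to move; the robot and the scene stay as the last step left them, time stands still between calls to the robot, and variables do not carry over. Pictures are saved under pics/ and viewed, at most 10 in all, crops included, and the job is handed in when it is done.

Besides the shell and the picture viewer there is one more tool, called after ">>>" by a JSON object that holds its "name" and its "arguments". move_arm: Moves the arm, as the interface text tells. Its arguments: {"type":"object","properties":{"targets":{"type":"array"},"grip_force":{"type":"number"}},"required":["targets"]}

```bash
mkdir -p pics; ls
python3 - <<'E'
from bench import r
import cv2,numpy as np
s=r.read_state(); print({k:np.round(v,3).tolist() for k,v in s.items()})
for n in("scene","top"):
    c=r.camera(n); cv2.imwrite(f"pics/{n}0.png",c["image"]); print(n,c["vertical_fov"],c["cx"],c["cy"],np.round(c["cam_to_world"],3).tolist())
E
```

```text
pics
{'time': 0.0, 'joint_positions': [1.222, 0.333, -0.065, 1.461, 0.022, 1.35, -0.088], 'joint_vel': [-0.0, 0.001, -0.001, -0.0, -0.002, 0.002, -0.002], 'joint_torque': [0.0, -62.325, 0.025, -38.989, -0.061, 0.04, 0.0], 'ee_pos': [0.2, -0.592, 0.184], 'eef_rot': [0.987, 0.162, -0.0, -0.001], 'ft_force': [0.555, -0.138, -0.077], 'torque': [-0.072, 0.06, -0.002], 'grip_force': 0.0, 'width': 0.087}
scene 44.62403538028897 249.56860366676983 194.78911970749277 [[-0.652, -0.406, 0.64, -0.211], [-0.758, 0.368, -0.539, 0.627], [-0.017, -0.837, -0.548, 0.701], [0.0, 0.0, 0.0, 1.0]]
top 48.33104737169574 247.82916085070727 191.31116676844562 [[0.004, -0.982, 0.188, 0.291], [-1.0, -0.003, 0.01, -0.028], [-0.009, -0.188, -0.982, 1.407], [0.0, 0.0, 0.0, 1.0]]
```

View pics/scene0.png

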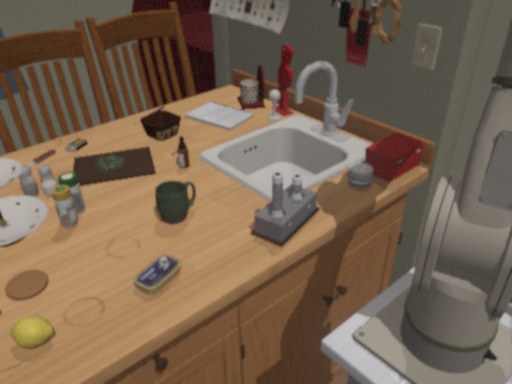

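View pics/top0.png

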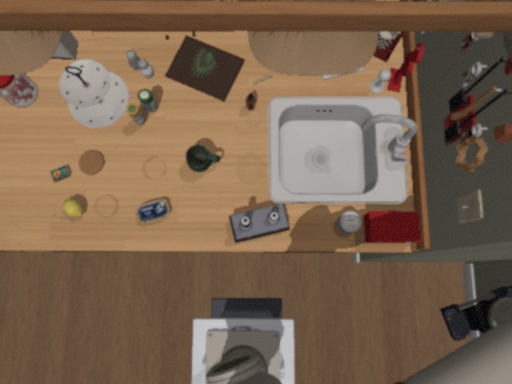

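The scene view shows the stand at (286,212), with the long torch's tail at (277,176) and the short one's at (297,180). The tin is at (158,272), the mug at (173,200) and the pot at (360,175). In the top view the torches are at (246,221) and (273,218), and the tin is at (153,210). I'll enlarge these areas to measure.

Run:
```python
import cv2,numpy as np
a=cv2.imread("pics/scene0.png");b=cv2.imread("pics/top0.png")
R=lambda im,x,y,w,h:cv2.resize(im[y:y+h,x:x+w],None,fx=5,fy=5,interpolation=cv2.INTER_CUBIC)
# scene stand x240-320,y165-245 ; scene tin 130-185,250-295 ; top stand 225-295,195-245 ; top tin 130-175,190-230
o=np.zeros((600,800,3),np.uint8)
def put(i,x,y):
    i=i[:600-y,:800-x];o[y:y+i.shape[0],x:x+i.shape[1]]=i
put(R(a,245,168,80,75),0,0); put(R(a,130,252,60,42),0,380)
put(R(b,225,195,72,52),405,0); put(R(b,130,192,45,40),405,270)
cv2.imwrite("pics/crop0.png",o)
```

```text
(no output)
```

View pics/crop0.png

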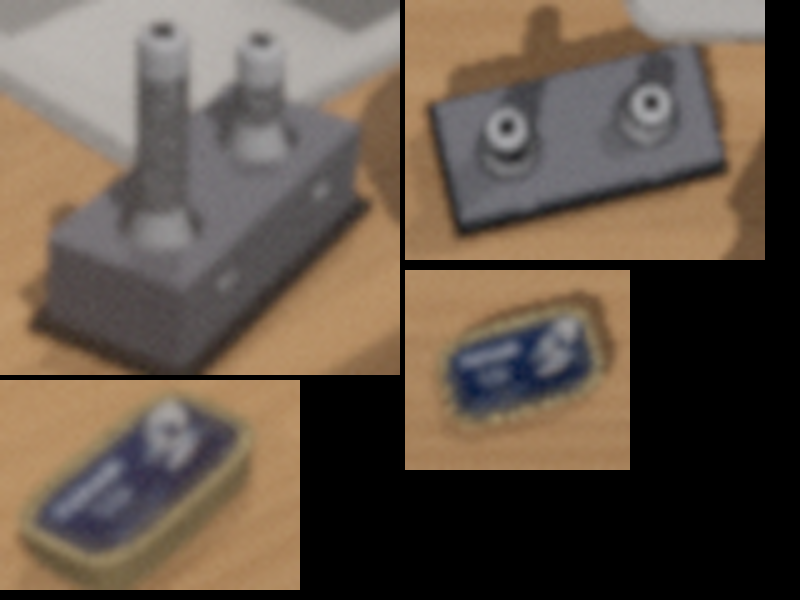

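The crop shows the long torch's tail button at about scene (277.2,173.4) and top (245,220). The short one's is at about scene (297,175.6) and top (273.8,215.2). Next I'll triangulate these and the tin lid (blue mask).

```bash
cat > h.py <<'E'
import numpy as np,cv2
from scipy.spatial.transform import Rotation as R
def ray(c,p):
    h=c["image"].shape[0]; f=h/2/np.tan(np.radians(c["vertical_fov"]/2))
    T=np.array(c["cam_to_world"]); d=T[:3,:3]@[(p[0]-c["cx"])/f,(p[1]-c["cy"])/f,1]
    return T[:3,3],d/np.linalg.norm(d)
def tri(*cp):
    A=np.zeros((3,3));b=np.zeros(3);L=[ray(*x) for x in cp]
    for o,d in L: P=np.eye(3)-np.outer(d,d);A+=P;b+=P@o
    x=np.linalg.solve(A,b); return x,max(np.linalg.norm(np.cross(x-o,d)) for o,d in L)
def onz(c,p,z):
    o,d=ray(c,p); return o+d*(z-o[2])/d[2]
def bluemask(im,box):
    x,y,w,h=box; m=np.zeros(im.shape[:2],np.uint8); s=im[y:y+h,x:x+w].astype(int)
    m[y:y+h,x:x+w]=255*((s[...,0]>s[...,2]+15))
    m=cv2.morphologyEx(m,cv2.MORPH_CLOSE,np.ones((7,7)))
    c=max(cv2.findContours(m,0,1)[0],key=cv2.contourArea); return cv2.convexHull(c)
E
python3 - <<'E'
from bench import r
from h import *
a=r.camera("scene");b=r.camera("top")
for n,p,q in(("long",(277.2,173.4),(245,220)),("short",(297,175.6),(273.8,215.2))): print(n,tri((a,p),(b,q)))
ha=bluemask(a["image"],(130,252,60,42));hb=bluemask(b["image"],(130,192,45,40))
def cen(h): m=cv2.moments(h); return m["m10"]/m["m00"],m["m01"]/m["m00"]
print("tin",cen(ha),cen(hb),tri((a,cen(ha)),(b,cen(hb))))
for c,h in((a,ha),(b,hb)):
    P=np.array([onz(c,p[0],.025)[:2] for p in h]).astype(np.float32); print(cv2.minAreaRect(P*1000), onz(c,cen(h),.025))
# stand top corners (top view crop)
for z,k in((.055,((30,103),(295,42),(320,160),(58,222))),):
    for u,v in k: print("corner",onz(b,(225+u/5-.4,195+v/5-.4),z))
E
```

```text
long (array([ 0.44370564, -0.00754265,  0.16223621]), np.float64(0.0006954755943562248))
short (array([ 0.46458585, -0.09462395,  0.11221802]), np.float64(0.00036941975651138653))
tin (152.13168724279836, 273.7805212620027) (152.06143552311434, 210.8978102189781) (array([0.49342646, 0.30440196, 0.01497877]), np.float64(0.004960968977123032))
((486.98822021484375, 308.4909362792969), (34.092620849609375, 57.29294967651367), 16.337369918823242) [0.48739431 0.31220897 0.025     ]
((490.1777038574219, 296.1683044433594), (40.03907775878906, 83.3454818725586), 15.685392379760742) [0.48884135 0.2979699  0.025     ]
corner [0.47151837 0.03966492 0.055     ]
corner [ 0.51136981 -0.12940385  0.055     ]
corner [ 0.43578494 -0.14436621  0.055     ]
corner [0.39604736 0.02110615 0.055     ]
```

Both tails triangulate well: the long torch is at (0.444,-0.008) with its tail at z≈0.162, and the stand's long axis is about 13° off y. The tin is at about (0.49,0.297). I'll raise the tool and go above the long torch.

>>> {"name": "move_arm", "arguments": {"targets": [[[0, 0, -4], [0, 0, 0], 100], [[0, 0, -4], [0, 0, 0], 100], [[3.5, -4, 0], [0, 0, 0], 100], [[3.5, -4, 0], [0, 0, 0], 100], [[3.5, -4, 0], [0, 0, 0], 100], [[3.5, -4, 0], [0, 0, 0], 100], [[3.5, -4, 0], [0, 0, 0], 100], [[3.5, -4, 0], [0, 0, 0], 100], [[3.5, -4, 0], [0, 0, 0], 100], [[3.5, -4, 0], [0, 0, 0], 100], [[3.5, -4, 0], [0, 0, 0], 100], [[3.5, -4, 0], [0, 0, 0], 100], [[3.5, -4, 0], [0, 0, 0], 100], [[3.5, -4, 0], [0, 0, 0], 100]]}}

```text
time: 1.95
ee_pos: [0.4446, -0.0014, 0.2647]
eef_rot: [0.987, 0.162, 0.0, 0.0]
ft_force: [1.4, -1.8, -1.5]
width: 0.0872
grip_force: 0.0
```

>>> {"name": "move_arm", "arguments": {"targets": [[[0, 0, 0], [0, 0, -0.185], 100], [[0, 0, 0], [0, 0, -0.185], 100], [[0, 0, 0], [0, 0, -0.185], 100], [[0, 0, 0], [0, 0, -0.185], 100], [[0, 0, 0], [0, 0, -0.185], 100], [[0, 0, 0], [0, 0, -0.185], 100], [[0, 0, 0], [0, 0, -0.185], 100], [[0, 0, 0], [0, 0, -0.185], 100], [[0, 0, 0], [0, 0, 0], 100]]}}

```text
time: 3.08
ee_pos: [0.4442, -0.0029, 0.2645]
eef_rot: [0.62, 0.785, -0.0, 0.0]
ft_force: [-0.1, -0.0, 0.2]
width: 0.0868
grip_force: 0.0
```

Run:
```python
from bench import r
from h import *
s=r.read_state(); print({k:np.round(s[k],3).tolist() for k in("time","joint_positions","ee_pos","eef_rot","ft_force")})
c=r.camera("wrist"); print(c["vertical_fov"],np.round(c["cam_to_world"],3).tolist())
cv2.imwrite("pics/w1.png",c["image"])
M=R.from_quat(s["eef_rot"]).as_matrix(); print(M.round(3)); print("to torch, tool cm",(100*M.T@(np.array([.4437,-.0080,.106])-s["ee_pos"])).round(2))
```

```text
{'time': 3.075, 'joint_positions': [0.616, -0.085, -0.658, 1.745, -0.052, 1.464, 0.2], 'ee_pos': [0.444, -0.003, 0.264], 'eef_rot': [0.62, 0.785, -0.0, 0.0], 'ft_force': [-0.094, -0.035, 0.177]}
67.8993323607153 [[0.973, 0.223, 0.057, 0.429], [0.23, -0.942, -0.244, 0.063], [-0.0, 0.251, -0.968, 0.466], [0.0, 0.0, 0.0, 1.0]]
[[-0.232  0.973 -0.   ]
 [ 0.973  0.232 -0.   ]
 [-0.    -0.    -1.   ]]
to torch, tool cm [-0.48 -0.17 15.85]
```

View pics/w1.png

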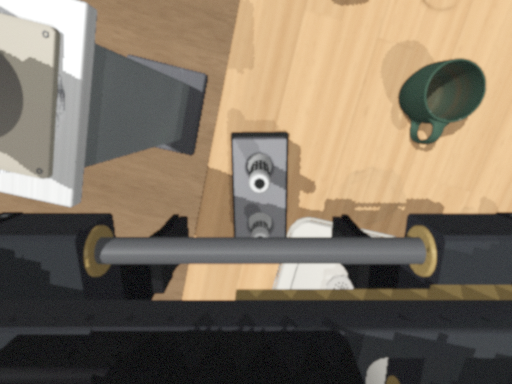

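The wrist view shows the long torch's tail button at (259,184), with the short one just visible below it at (261,228). I'll refine the torch's position with this third ray.

Run:
```python
from bench import r
from h import *
w=r.camera("wrist");a=r.camera("scene");b=r.camera("top")
g=cv2.cvtColor(w["image"],6)[172:196,247:272]; m=cv2.moments((g<70).astype(np.uint8)); p=(247+m["m10"]/m["m00"],172+m["m01"]/m["m00"]); print(p)
print(onz(w,p,.16),tri((w,p),(b,(245,220))),tri((w,p),(a,(277.2,173.4)),(b,(245,220))))
```

```text
(259.5238095238095, 182.6904761904762)
[ 0.44487625 -0.00647475  0.16      ] (array([ 0.44480374, -0.00798594,  0.15275839]), np.float64(0.0004712765364026417)) (array([ 0.44410605, -0.00707785,  0.16192874]), np.float64(0.0012744359581866572))
```

Torch at (0.444,-0.007). Descending and gripping.

>>> {"name": "move_arm", "arguments": {"targets": [[[-0.4, -0.1, 3], [0, 0, 0], 100], [[0, 0, 3], [0, 0, 0], 100], [[0, 0, 3], [0, 0, 0], 100], [[0, 0, 2.5], [0, 0, 0], 100], [[0, 0, 2.3], [0, 0, 0], 100], [[0, 0, 2], [0, 0, 0], 100], [[0, 0, 0], [0, 0, 0], 100], [[0, 0, 0], [0, 0, 0], 0], [[0, 0, 0], [0, 0, 0], 0], [[0, 0, 0], [0, 0, 0], 0], [[0, 0, 0], [0, 0, 0], 0], [[0, 0, 0], [0, 0, 0], 0], [[0, 0, 0], [0, 0, 0], 0], [[0, 0, 0], [0, 0, 0], 0]], "grip_force": 30}}

```text
time: 5.03
ee_pos: [0.4443, -0.0071, 0.1065]
eef_rot: [0.619, 0.785, -0.0, 0.0]
ft_force: [-0.5, 1.2, 0.1]
width: 0.0252
grip_force: 0.4
```

>>> {"name": "move_arm", "arguments": {"targets": [[[0, 0, 0], [0, 0, 0], 0], [[0, 0, 0], [0, 0, 0], 0], [[0, 0, 0], [0, 0, 0], 0], [[0, 0, 0], [0, 0, 0], 0]], "grip_force": 30}}

```text
time: 5.52
ee_pos: [0.4443, -0.0071, 0.1065]
eef_rot: [0.619, 0.785, -0.0, 0.0]
ft_force: [-0.3, 0.0, -1.3]
width: 0.024
grip_force: 30.0
```

Gripped at 30 N with 24 mm width. Lifting straight up.

>>> {"name": "move_arm", "arguments": {"targets": [[[0, 0, -1], [0, 0, 0], 0], [[0, 0, -1.5], [0, 0, 0], 0], [[0, 0, -1.5], [0, 0, 0], 0], [[0, 0, -2], [0, 0, 0], 0], [[0, 0, -2], [0, 0, 0], 0], [[0, 0, -3], [0, 0, 0], 0], [[0, 0, -3], [0, 0, 0], 0], [[0, 0, -2], [0, 0, 0], 0], [[0, 0, 0], [0, 0, 0], 0]]}}

```text
time: 6.65
ee_pos: [0.4451, -0.007, 0.2684]
eef_rot: [0.619, 0.785, 0.001, 0.001]
ft_force: [-0.0, 0.8, -1.7]
width: 0.0238
grip_force: 30.0
```

Run:
```python
from bench import r
from h import *
s=r.read_state(); print({k:np.round(s[k],3).tolist() for k in("time","joint_positions","ee_pos","eef_rot","ft_force","width")})
a=r.camera("scene");b=r.camera("top")
cv2.imwrite("pics/s2.png",np.hstack([cv2.resize(a["image"][90:300,120:380],None,fx=1.6,fy=1.6),cv2.resize(b["image"][100:310,130:370],None,fx=1.6,fy=1.6)]))
P=[(a,(157.2,270.8)),(b,(152.6,210.8))]
print("tin",tri(*P),[onz(c,p,.025).round(4) for c,p in P])
```

```text
{'time': 6.65, 'joint_positions': [0.623, -0.087, -0.655, 1.738, -0.052, 1.469, 0.21], 'ee_pos': [0.445, -0.007, 0.268], 'eef_rot': [0.619, 0.785, 0.001, 0.001], 'ft_force': [-0.006, 0.848, -1.704], 'width': 0.024}
tin (array([0.49010704, 0.29754348, 0.02242768]), np.float64(0.0008832081127193487)) [array([0.4882, 0.2993, 0.025 ]), array([0.4892, 0.2962, 0.025 ])]
```

View pics/s2.png

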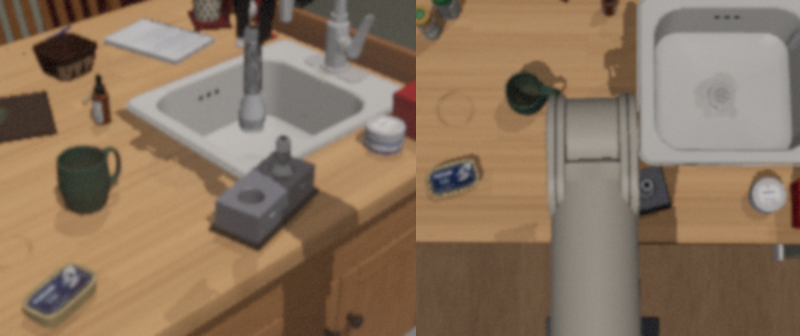

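The torch is out of its well and held upright, and the short torch is still in the stand. The tin is at (0.4895,0.2975), undisturbed. Next I'll identify a simple 7-joint model from the recorded states and check which azimuth of lean is within the joint ranges.

```bash
cat > k.py <<'E'
import numpy as np,itertools
from scipy.optimize import least_squares
from scipy.spatial.transform import Rotation as R
D=[([1.222,.333,-.065,1.461,.022,1.35,-.088],[.2,-.592,.184],[.987,.162,0,-.001]),
([.616,-.085,-.658,1.745,-.052,1.464,.2],[.444,-.003,.264],[.62,.785,0,0]),
([.623,-.087,-.655,1.738,-.052,1.469,.21],[.445,-.007,.268],[.619,.785,.001,.001])]
def fk(q,L,s,o=0):
    h,l1,l2,t,e=L; M=R.identity(); p=np.array([0,0,h])
    for i in range(7):
        M=M*R.from_euler("zyzyzyz"[i],s[i]*q[i])
        if i==2: p=p+M.apply([e,0,l1])
        if i==3: p=p+M.apply([-e,0,0])
        if i==4: p=p+M.apply([0,0,l2])
    p=p+M.apply([0,0,t]); return p,M*R.from_euler("z",o)
lo=np.array([-2.6,-.5,-1.47,.16,-1.27,.06,-2.6]);hi=np.array([2.6,2.12,1.34,2.42,4.41,2.06,2.6])
E
python3 - <<'E'
from k import *
best=[]
for z in itertools.product((1,-1),repeat=3):
    s=[-1,1,z[0],1,z[1],1,z[2]]
    e=max(np.linalg.norm(fk(q,[0]*5,s)[1].apply([0,0,1])-R.from_quat(o).apply([0,0,1])) for q,p,o in D)
    ys=[(fk(q,[0]*5,s)[1].inv()*R.from_quat(o)).as_rotvec().round(3).tolist() for q,p,o in D]
    f=least_squares(lambda L:np.concatenate([fk(q,L,s)[0]-p for q,p,o in D]+[.01*(np.array(L)-[.3,.4,.4,.3,0])]),[.3,.4,.4,.3,0])
    print(s,round(e,3),ys,f.x.round(3),np.abs(f.fun[:9]).max().round(4))
E
```

```text
[-1, 1, 1, 1, 1, 1, 1] 0.004 [[0.0, 0.0, 1.616], [0.0, 0.0, -0.13], [-0.001, 0.003, -0.146]] [ 1.612  1.097  1.206  1.488 -0.854] 0.3927
[-1, 1, 1, 1, 1, 1, -1] 0.004 [[0.0, 0.0, 1.44], [0.0, 0.0, 0.27], [-0.002, 0.003, 0.274]] [ 1.612  1.097  1.206  1.488 -0.854] 0.3927
[-1, 1, 1, 1, -1, 1, 1] 0.104 [[-0.036, 0.032, 1.625], [0.103, -0.014, -0.141], [0.101, -0.011, -0.156]] [ 3.358  1.319  0.362  4.256 -0.13 ] 0.1753
[-1, 1, 1, 1, -1, 1, -1] 0.104 [[-0.032, 0.034, 1.449], [0.104, 0.007, 0.259], [0.102, 0.011, 0.264]] [ 3.358  1.319  0.362  4.256 -0.13 ] 0.1753
[-1, 1, -1, 1, 1, 1, 1] 0.105 [[0.034, -0.034, 1.739], [-0.078, 0.078, 1.182], [-0.078, 0.079, 1.16]] [ 0.141  0.481  0.489  0.297 -0.009] 0.0533
[-1, 1, -1, 1, 1, 1, -1] 0.105 [[0.03, -0.036, 1.563], [-0.096, 0.064, 1.581], [-0.097, 0.064, 1.579]] [ 0.141  0.481  0.489  0.297 -0.009] 0.0533
[-1, 1, -1, 1, -1, 1, 1] 0.002 [[-0.0, 0.001, 1.749], [-0.0, 0.0, 1.172], [-0.0, 0.002, 1.151]] [ 0.456  0.47   0.547  0.545 -0.059] 0.0402
[-1, 1, -1, 1, -1, 1, -1] 0.002 [[-0.0, 0.001, 1.573], [-0.0, 0.0, 1.572], [-0.001, 0.002, 1.571]] [ 0.456  0.47   0.547  0.545 -0.059] 0.0402
```

```bash
cat >> k.py <<'E'
S=[-1,1,-1,1,-1,1,-1]
def fk2(q,L):
    h,l1,l2,t=L[:4]; off=np.array(L[4:]).reshape(6,2); M=R.identity(); p=np.array([0,0,h])
    z=[0,0,l1,0,l2,0]
    for i in range(6):
        M=M*R.from_euler("zyzyzy"[i],S[i]*q[i]); p=p+M.apply([*off[i],z[i]])
    M=M*R.from_euler("z",S[6]*q[6]); return p+M.apply([0,0,t]),M*R.from_euler("z",np.pi/2)
def fit(D):
    L0=np.r_[.25,.45,.45,.3,np.zeros(12)]
    return least_squares(lambda L:np.concatenate([(fk2(q,L)[0]-p)*10 for q,p,o in D]+[.03*(L-L0)]),L0).x
def ik(L,p,u,q0):
    # only axis direction -u of the tool z is demanded, roll free
    g=lambda q:np.r_[(fk2(q,L)[0]-p)*10,(fk2(q,L)[1].apply([0,0,1])+u)*3,.02*(q-q0)]
    return least_squares(g,np.clip(q0,lo+.06,hi-.06),bounds=(lo+.05,hi-.05))
E
python3 - <<'E'
from k import *
L=fit(D); print(L.round(3),[ (fk2(q,L)[0]-p).round(4).tolist() for q,p,o in D])
tin=np.array([.4895,.2975,.025]); q0=np.array(D[2][0])
for az in range(-180,180,30):
    a=np.radians(az);u=np.array([np.cos(a),np.sin(a),1])/2**.5
    f=ik(L,tin+.196*u,u,q0); p,M=fk2(f.x,L)
    print(az,np.linalg.norm(p-tin-.196*u).round(3),np.degrees(np.arccos(-M.apply([0,0,1])@u)).round(1),f.x.round(2))
E
```

```text
[ 0.21   0.447  0.462  0.325  0.004 -0.014 -0.004 -0.014  0.014 -0.004
  0.006 -0.004  0.013 -0.005 -0.019 -0.005] [[0.0, 0.0, 0.0], [-0.0, 0.0001, -0.0], [0.0, -0.0001, 0.0]]
-180 0.0 0.0 [ 0.16 -0.45 -1.21  2.29  0.44  0.67  0.21]
-150 0.033 6.1 [ 0.06 -0.45 -0.63  2.37 -0.45  0.49  0.21]
-120 0.0 0.0 [ 0.61 -0.26 -0.58  2.32 -1.11  0.94  0.21]
-90 0.0 0.0 [ 0.69  0.24 -0.69  1.89 -0.69  1.17  0.21]
-60 0.0 0.0 [ 0.45  0.64 -0.69  1.4  -0.34  1.52  0.21]
-30 0.0 0.0 [ 0.1   0.94 -0.64  0.85 -0.13  1.96  0.21]
0 0.034 10.2 [-0.22  0.93 -0.37  0.75 -0.1   2.01  0.21]
30 0.049 14.8 [-0.64  0.89  0.11  0.77 -0.11  2.01  0.21]
60 0.036 10.8 [-1.05  0.94  0.56  0.81 -0.1   2.01  0.21]
90 0.0 0.1 [-1.22  0.91  0.47  0.87  0.17  2.01  0.21]
120 0.0 0.0 [-0.74  0.65 -0.66  1.38  0.88  1.88  0.21]
150 0.0 0.0 [-0.49  0.35 -0.96  1.87  0.98  1.55  0.21]
```

An azimuth of about -77° is comfortable, and that is exactly a +45° turn about the tool's y. I'll move over, then lean.

>>> {"name": "move_arm", "arguments": {"targets": [[[1, 0.8, 0], [0, 0, 0], 0], [[2.1, 1.6, 0], [0, 0, 0], 0], [[2.1, 1.6, 0], [0, 0, 0], 0], [[2.1, 1.6, 0], [0, 0, 0], 0], [[2.1, 1.6, 0], [0, 0, 0], 0], [[2.1, 1.6, 0], [0, 0, 0], 0], [[2.1, 1.6, 0], [0, 0, 0], 0], [[1.1, 0.9, 0], [0, 0, 0], 0], [[0, 0, 0], [0, 0.085, 0], 0], [[0, 0, 0], [0, 0.1, 0], 0], [[0, 0, 0], [0, 0.1, 0], 0], [[0, 0, 0], [0, 0.1, 0], 0], [[0, 0, 0], [0, 0.1, 0], 0], [[0, 0, 0], [0, 0.1, 0], 0], [[0, 0, 0], [0, 0.1, 0], 0], [[0, 0, 0], [0, 0.1, 0], 0], [[0, 0, 0], [0, 0, 0], 0]]}}

```text
time: 8.88
ee_pos: [0.5202, 0.1601, 0.2646]
eef_rot: [0.574, 0.724, 0.236, -0.301]
ft_force: [0.1, -0.5, -2.0]
width: 0.0236
grip_force: 30.0
```

Run:
```python
from bench import r
from h import *
s=r.read_state(); print({k:np.round(s[k],3).tolist() for k in("time","joint_positions","ee_pos","ft_force","width")})
M=R.from_quat(s["eef_rot"]).as_matrix(); print(M.round(3))
u=-M[:,2]; print("shift cm tool",(100*M.T@(np.array([.4895,.2975,.025])+.196*u-s["ee_pos"])).round(2),"lean",np.degrees(np.arccos(u[2])))
a=r.camera("scene");b=r.camera("top")
cv2.imwrite("pics/s3.png",np.hstack([cv2.resize(a["image"][120:320,90:340],None,fx=1.6,fy=1.6),cv2.resize(b["image"][120:320,110:350],None,fx=1.6,fy=1.6)]))
```

```text
{'time': 8.875, 'joint_positions': [0.757, 0.401, -0.827, 1.558, -0.48, 1.479, 0.265], 'ee_pos': [0.52, 0.16, 0.265], 'ft_force': [0.142, -0.452, -1.977], 'width': 0.024}
[[-0.16   0.973 -0.165]
 [ 0.689  0.229  0.688]
 [ 0.707 -0.004 -0.707]]
shift cm tool [-7.    0.25  7.3 ] lean 45.02611215690668
```

View pics/s3.png

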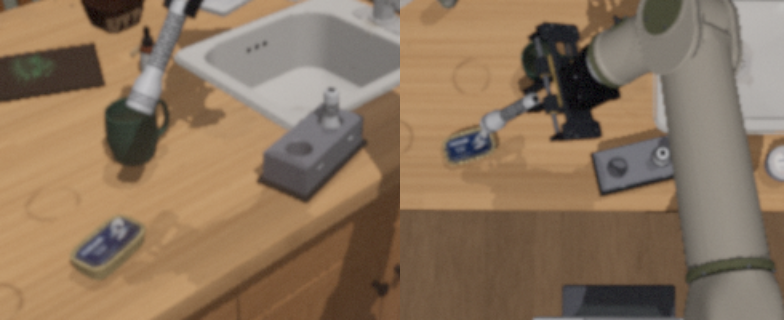

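The torch leans 45° lens-down toward the tin, clear of the mug, and only the final approach is left. Descending.

>>> {"name": "move_arm", "arguments": {"targets": [[[-0.5, 0, 0.5], [0, 0, 0], 0], [[-1, 0.05, 1], [0, 0, 0], 0], [[-1.2, 0.05, 1.3], [0, 0, 0], 0], [[-1.3, 0.05, 1.3], [0, 0, 0], 0], [[-1.2, 0.05, 1.3], [0, 0, 0], 0], [[-1, 0.05, 1], [0, 0, 0], 0], [[-0.8, 0, 0.9], [0, 0, 0], 0], [[0, 0, 0], [0, 0, 0], 0], [[0, 0, 0], [0, 0, 0], 0]]}}

```text
time: 10.1
ee_pos: [0.5222, 0.1649, 0.1659]
eef_rot: [0.572, 0.726, 0.237, -0.3]
ft_force: [-0.8, 0.4, -1.8]
width: 0.0238
grip_force: 30.0
```

Run:
```python
from bench import r
from h import *
s=r.read_state(); print({k:np.round(s[k],3).tolist() for k in("time","ee_pos","ft_force","width","joint_positions")})
M=R.from_quat(s["eef_rot"]).as_matrix(); u=-M[:,2]
print("shift cm tool",(100*M.T@(np.array([.4895,.2975,.025])+.196*u-s["ee_pos"])).round(2),"lean",np.degrees(np.arccos(u[2])))
a=r.camera("scene");b=r.camera("top")
def proj(c,X):
    T=np.linalg.inv(c["cam_to_world"]);p=T[:3,:3]@X+T[:3,3];f=192/np.tan(np.radians(c["vertical_fov"]/2));return [c["cx"]+f*p[0]/p[2],c["cy"]+f*p[1]/p[2]]
o=[]
for c,(x,y,w,h) in((a,(130,190,75,110)),(b,(135,150,80,80))):
    i=cv2.resize(c["image"][y:y+h,x:x+w],None,fx=5,fy=5,interpolation=2)
    for d in(-.096,0,-.196):
        p=(5*(np.array(proj(c,s["ee_pos"]+u*d))-[x,y])+2.4).round().astype(int); cv2.drawMarker(i,tuple(map(int,p)),(0,0,255),0,12,1)
    o.append(cv2.copyMakeBorder(i,0,550-i.shape[0],0,0,0))
cv2.imwrite("pics/s4.png",np.hstack(o))
```

```text
{'time': 10.1, 'ee_pos': [0.522, 0.165, 0.166], 'ft_force': [-0.815, 0.44, -1.789], 'width': 0.024, 'joint_positions': [0.727, 0.5, -0.802, 1.661, -0.43, 1.314, 0.347]}
shift cm tool [-0.3  -0.1   0.02] lean 44.971340508259146
```

View pics/s4.png

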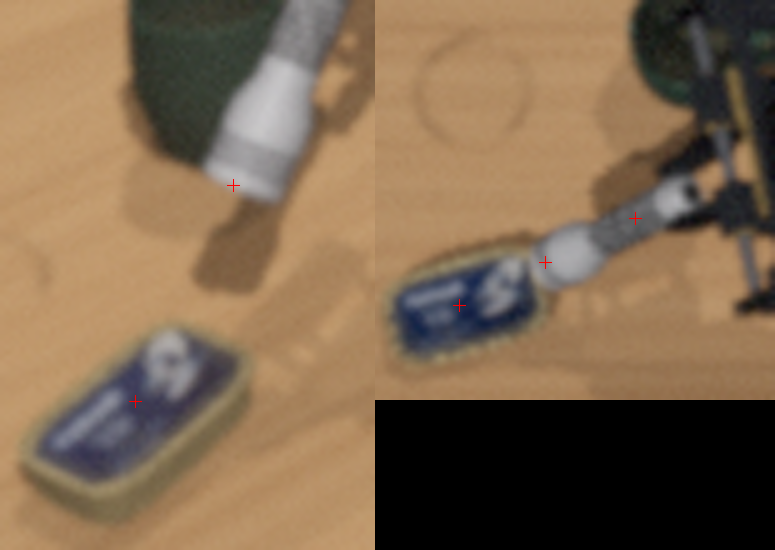

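The pictures show the lens end at (243,181) in the enlarged scene crop and (543,263) in the top crop. The torch's axis runs to the lid's middle, (137,408) and (467,305), within about 1 camera pixel. One last trim of 3 mm, then settle.

>>> {"name": "move_arm", "arguments": {"targets": [[[-0.3, -0.1, 0], [0, 0, 0], 0], [[0, 0, 0], [0, 0, 0], 0], [[0, 0, 0], [0, 0, 0], 0], [[0, 0, 0], [0, 0, 0], 0], [[0, 0, 0], [0, 0, 0], 0], [[0, 0, 0], [0, 0, 0], 0], [[0, 0, 0], [0, 0, 0], 0]]}}

```text
time: 11.08
ee_pos: [0.5214, 0.1625, 0.1633]
eef_rot: [0.572, 0.725, 0.237, -0.3]
ft_force: [-0.5, 0.3, -2.1]
width: 0.0232
grip_force: 30.0
```

Run:
```python
from bench import r
from h import *
s=r.read_state(); M=R.from_quat(s["eef_rot"]).as_matrix(); u=-M[:,2]
e=100*M.T@(np.array([.4895,.2975,.025])+.196*u-s["ee_pos"]); print(s["time"],e.round(2),np.abs(s["joint_vel"]).max(),s["width"],s["grip_force"])
if np.abs(e).max()<.4: print(r.close_job())
```

```text
11.075 [ 0.04  0.04 -0.01] 0.0021993164121283156 0.023196390600393413 29.999151695519686
the job is handed in; nothing more can be done
None
```

The long torch is out of the stand and held still at a 45° lean, lens down, aimed at the middle of the tin's lid from about 10 cm; I handed the job in at 11.1 s, and no verdict came back.

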